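Clamp the bell cylinder in its V-cradle

TASK

Lower the stainless bell cylinder gently into the V-cradle, short of the overhanging clamp, until you feel it rest in both Vs, and only then let go so that it centres itself. Then slide it along the V under the clamp until it bears lightly on the springy rubber end stop, and last press the clamp knob down until its pad sits firmly on the bell, leaving the bell like that. Use light forces throughout (no dropping, ramming or crushing) and leave the other things on the shelf alone.

Things in the scene. Friction and masses are not known exactly. Their poses are not given: they have to be found in the camera images.
- bell: The stainless bell cylinder as a body (see bell_center for where it is and its sizes); it weighs about 0.24 kg and must not be pressed with more than 20 N. Origin on its surface, 20 mm off its axis, so it is not useful for grasping.
- bell_center (a point): Centre of the stainless bell cylinder: a plain closed round cylinder 40 mm in diameter and 150 mm long, lying on the shelf at the start, free to roll. Its own x axis is the cylinder's axis; both ends are alike.
- cradle: Wooden V-cradle, fixed. Origin: underside of its 12 mm base plate (x -85 to 127, y -46 to 46 mm). Own x runs along the V towards the end stop, z up. Two 90-degree V rests, 74 mm wide, rims at z = 44 mm: a narrow one at x = -78 to -60, a long one at x = 22 to 66 mm, with a gap for fingers between, down to the plate. A seated bell has its axis at y = 0, z = 48.3 mm.
- lay_point (a point): Point on the cradle (same axes) at its x = -35, y = 0, z = 48.3 mm: where the bell's centre lies when first laid seated in both Vs, its leading end 12 mm short of the clamp's pad. From there the bell has 28 to 42 mm to slide towards +x until it touches the stop.
- stop_block: End stop: wooden block 20 x 40 x 58 mm on the cradle at its x = 115 mm (origin: underside centre; cradle's axes). A screw on the V's axis line holds a rubber tip, 20 mm wide. Its setting differs each time and is not reported: the tip's face is at cradle x = 68 to 82 mm, to be found by touch. The tip springs 2.5 N per mm, bottoms after 3 mm; over 12 N is too much.
- clamp_post: Clamp post 18 x 16 x 96 mm on the cradle at its x = 58, y = 45 mm (origin: underside centre, 12 mm above the shelf; cradle's axes). Its arm, top at z = 108 mm in the cradle, reaches over the V and carries the plunger at cradle x = 58, y = 0. The raised pad, 12 mm wide, has its underside 84.3 mm above the shelf, 16 mm above a seated bell.
- clamp (a joint): The clamp plunger's downward travel in m: 0 = up (start), about 0.016 = its pad touches a seated bell, 0.022 = end of travel. It moves straight down when its knob is pressed with about 3 to 4 N, has a rubbing fit and stays where it is left; pressed against the bell it keeps holding it. Some 8 to 12 N in all on the knob seats it firmly.
- clamp_top (a point): Top centre of the clamp's round wooden knob, 30 mm in diameter, 10 mm thick: 150 mm above the shelf when up, about 134 mm when clamped. Moves with the plunger. Press here from above.
- ring: Mint silicone ring lying flat, 72 mm in diameter, 13 mm thick; origin at its underside. Leave alone.
- prism: Clear acrylic prism block, 70 x 35 x 35 mm; origin at the centre of its underside. Leave alone.
- clacker: Cherry wood clacker, 110 x 28 x 22 mm, lying flat; origin at its underside. Leave alone.
- clip_box: Closed grey plastic box with a spring clip, 104 x 134 x 65 mm; origin at the centre of its underside. Leave alone.
Not all that is in view belongs to the job. Several things look just like the cradle: the one meant starts farthest to the robot's right.

How it is judged:
By the outcome, as a careful person would: the job done as asked, in the order asked, and still so for the second after the job is handed in, with the robot touching nothing.
It also fails if it takes over 72 s, if anything falls off the work surface, if the arm or the gripper's body presses on something with over 40 N, if the wrist force passes 120 N, or if a joint passes its speed limit or range.

ROBOT

A 6-joint arm with a two-finger parallel gripper is mounted at the origin on the work surface. World frame = base frame: x ahead of the robot, y to its left, z up, the work surface at z = 0. Lengths are in m, angles in rad, forces in N, time in s.
With the tool pointing down it reaches from about 0.35 to 0.775 m from the base axis. Payload 5.5 kg.
Tool frame: the origin (TCP) lies between the finger pads; the fingertips stand 8 mm ahead of it and the grasp point (between the pads) lies 11 mm behind it; z points along the fingers, y is the line along which they close (so a half turn about z gives the same grasp; the last joint's range is limited). The gripper opens to 85 mm and grips with 20 to 120 N. Pads are 22 mm wide; open, the fingers measure 114 mm over their backs; the gripper's body (76 mm by 85 mm) begins 54 mm behind the grasp point. The pads swing forward as they close: fully open they stand 13 mm farther back than shut.
Start: joints at [-1.271, 0.313, 0.046, 1.304, 0, 1.431], TCP at [0.245, -0.52, 0.239] pointing down, gripper open.
Joint ranges: [-2.76, 2.76], [-0.86, 1.69], [-1.03, 1.26], [-2.2, 2.34], [-1.47, 1.5], [-3.14, 3.14]. Speed limits (rad/s): [2.57, 2.57, 3.14, 3.14, 3.14, 3.14].

INTERFACE

Orientations are given as a unit quaternion [w, x, y, z].
In Python, from workcell import status, vision, job gives the robot as it stands. The module is installed in compiled form; this text tells all that it offers.
- The arm moves only by the tool apply_moves, never from a script. Its argument "moves" is one flat list of numbers, 6 for each row, row after row: the shift along the world's x, y, z in units of 25 mm (1.0 is 25 mm), then the turn, a rotation vector about the world's x, y, z in rad. In form: [x, y, z, rx, ry, rz, x, y, z, rx, ry, rz, ...]. A call has 1 to 20 rows; each row is the pose to reach, as a shift and turn from the pose commanded when the call began; what a row does not reach only later rows make up. A row lasts 1/12 s, in which the tool goes at most 41.7 mm and 7.16 degrees, less where a joint would pass 70% of its speed; a pose out of reach is approached as far as the arm can. A call with a gripper value outside its range is refused whole. "claw" is the opening in per cent of the stroke, from 0 (shut) to 100 (fully open), set as the call begins (left out, the last holds). The fingers move at their own pace and stop on an object; "newtons" is the grip in N (left out, the last holds). Time passes only in rows, so rows that repeat a pose let the fingers close. It gives the time, the measured TCP pose, the force, the opening and the grip force at its end, in the units of the state.
- status.get_state(): the state, without advancing time (a new reading comes with each control period).
- vision.read_camera(name): name is "scene" or "top" or "wrist"; returns a dict with "image" (400x640x3 uint8, blue, green, red), "camera_matrix" (3x3 intrinsics, pixels), "camera_from_world" (4x4, takes a point from world to camera coordinates). Camera axes: x right, y down, z forward; pixel columns grow to the right and rows downward; lengths in m; the calibration is good to about 2 mm. The wrist camera is an equidistant fisheye: a pixel r from the principal point sees the ray r / f radians off the axis. A picture is of the moment at which its call begins. There is no depth.
- job.hand_in(): hands the job in; it is judged then, once.
The state is a dict: "clock": time; "joint_pos": joint angles; "qvel": joint speeds; "tau": joint torques, N m; "tcp_pos": TCP position; "orientation": TCP orientation; "wrist_force": force on the tool from outside, world axes, zero at the start; "ft_torque": the same for the moment, N m; "finger_gap": finger opening in m; "grip_force": force on a finger pad.
Only numpy, scipy, OpenCV 4.12 (cv2) and the standard library are available. Lean on these libraries where they do the work, as an engineer would, in place of code of your own. Each camera call takes 0.05 s, during which the arm holds its last target. There are 200 camera calls.

## Working session

There is one attempt and no reset: what is moved stays moved. The work goes in short steps, Python scripts to look and compute and a tool call to move; the robot and the scene stay as the last step left them, time stands still between calls to the robot, and variables do not carry over. Pictures are saved under pics/ and viewed, at most 10 in all, crops included, and the job is handed in when it is done.

Besides the shell and the picture viewer there is one more tool, called after "Request:" by a JSON object that holds its "op" and its "data". apply_moves: Moves the arm, as the interface text tells. Its arguments: {"type":"object","properties":{"moves":{"type":"array","items":{"type":"number"}},"claw":{"type":"number"},"newtons":{"type":"number"}},"required":["moves"]}

```bash
mkdir -p pics; cat > h.py <<'E'
import numpy as np,cv2
from workcell import status,vision,job
def ray(c,u,v):
    K=c["camera_matrix"];T=np.array(c["camera_from_world"])
    d=np.linalg.inv(K)@[u,v,1.];R=T[:3,:3];return -R.T@T[:3,3],R.T@d
def onz(c,u,v,z):
    o,d=ray(c,u,v);return o+d*(z-o[2])/d[2]
def proj(c,p):
    T=np.array(c["camera_from_world"]);q=T[:3,:3]@np.array(p)+T[:3,3];k=c["camera_matrix"]@q;return k[:2]/k[2]
E
python3 - <<'E'
from h import *
for n in("scene","top"):
    c=vision.read_camera(n);cv2.imwrite(f"pics/{n}0.png",c["image"]);np.savez(f"{n}0.npz",**c)
    T=np.array(c["camera_from_world"]);print(n,(-T[:3,:3].T@T[:3,3]).round(3),T[:3,:3].round(2).tolist(),c["camera_matrix"][0])
print(status.get_state())
E
```

```text
scene [0.933 0.672 0.765] [[-0.83, 0.56, -0.0], [0.37, 0.54, -0.76], [-0.42, -0.63, -0.65]] [377.61302472   0.         321.73399929]
top [0.437 0.059 1.502] [[-0.01, -1.0, -0.01], [-1.0, 0.01, -0.06], [0.06, 0.01, -1.0]] [476.70451122   0.         318.96109906]
{'clock': 0.1, 'joint_pos': array([-1.27059053e+00,  3.13946249e-01,  4.51102183e-02,  1.30360144e+00,
       -3.71859507e-06,  1.43122427e+00]), 'qvel': array([-0.0017773 , -0.00095461,  0.00049133, -0.00046468,  0.00017577,
       -0.00018127]), 'tau': array([ 1.90724313e-03, -4.81726456e+01,  2.99243295e+01,  1.28020754e-02,
       -1.92504922e-04, -4.04995333e-06]), 'tcp_pos': array([ 0.24467478, -0.51986544,  0.23849332]), 'orientation': array([-8.17776088e-04,  9.75921353e-01,  2.18121156e-01, -6.76881237e-05]), 'wrist_force': array([ 0.37115615, -0.00745347, -0.21873608]), 'ft_torque': array([-0.01756409,  0.03387892, -0.00860337]), 'grip_force': 0.0, 'finger_gap': 0.08551717975174024}
```

View pics/scene0.png

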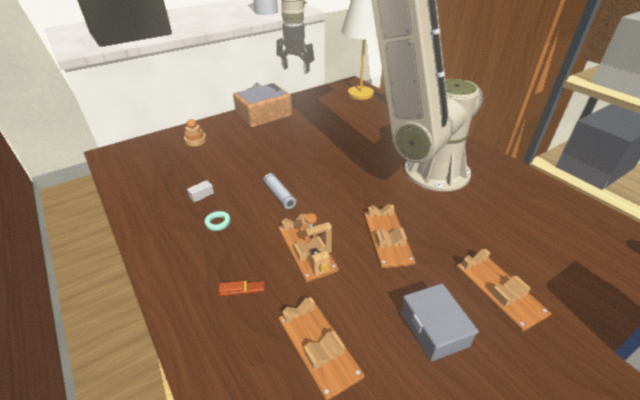

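View pics/top0.png

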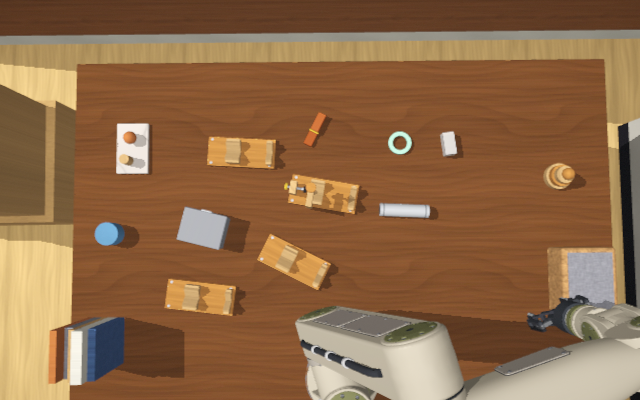

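Candidates for the cradle in the top picture: (323,194) with post and stop, (241,152), (294,262) and (200,297). Columns grow to the robot's right, so the one at (323,194) is farthest right, and it is also the only one with a clamp. The bell is the only metal cylinder, at (405,211). Next I'll check the choice in a close crop and measure.

```bash
python3 - <<'E'
from h import *
c=dict(np.load("top0.npz"));im=c["image"]
cv2.imwrite("pics/crop.png",cv2.resize(im[165:230,275:445],None,fx=4.6,fy=4.6,interpolation=cv2.INTER_CUBIC))
hsv=cv2.cvtColor(im,cv2.COLOR_BGR2HSV)
def big(m,x0,x1,y0,y1):
    w=np.zeros_like(m);w[y0:y1,x0:x1]=m[y0:y1,x0:x1]
    return max(cv2.findContours(w,cv2.RETR_EXTERNAL,cv2.CHAIN_APPROX_NONE)[0],key=cv2.contourArea)
print("plate px",hsv[202,335],"table",hsv[225,340],"bell",hsv[211,405])
b=big(((hsv[...,1]<90)&(hsv[...,2]>90)).astype(np.uint8),370,440,195,225)
r=cv2.minAreaRect(b);print("bell",r)
p=cv2.boxPoints(r);w=np.array([onz(c,*q,0.02) for q in p]);print(w.round(4),w.mean(0))
for t in(130,150,170,190):
  m=((hsv[...,2]>t)&(hsv[...,0]<25)).astype(np.uint8)
  k=big(m,280,365,170,220);r=cv2.minAreaRect(k);p=cv2.boxPoints(r)
  print(t,r);w=np.array([onz(c,*q,0.012) for q in p]);print(w.round(4).tolist())
E
```

```text
plate px [ 15 168 159] table [ 13 163 142] bell [108   6 229]
bell ((404.3885192871094, 209.89956665039062), (51.19292068481445, 13.528460502624512), 2.2025980949401855)
[[ 0.4971 -0.1185  0.02  ]
 [ 0.5393 -0.1207  0.02  ]
 [ 0.5318 -0.2797  0.02  ]
 [ 0.4897 -0.2772  0.02  ]] [ 0.51449151 -0.19901001  0.02      ]
130 ((322.0, 194.5), (49.0, 84.0), 90.0)
[[0.6438, 0.1884, 0.012], [0.6415, -0.0759, 0.012], [0.4874, -0.0738, 0.012], [0.4895, 0.1888, 0.012]]
150 ((320.1081237792969, 192.8513641357422), (74.14395141601562, 30.249418258666992), 9.462322235107422)
[[0.5438, 0.1854, 0.012], [0.6378, 0.1694, 0.012], [0.5974, -0.0601, 0.012], [0.5037, -0.0434, 0.012]]
170 ((322.37286376953125, 193.419677734375), (68.6468734741211, 29.70221519470215), 9.090277671813965)
[[0.5406, 0.1694, 0.012], [0.633, 0.1543, 0.012], [0.5969, -0.0584, 0.012], [0.5049, -0.0425, 0.012]]
190 ((322.310791015625, 193.6351318359375), (68.22557830810547, 29.098621368408203), 9.462322235107422)
[[0.5415, 0.169, 0.012], [0.6319, 0.1536, 0.012], [0.5947, -0.0575, 0.012], [0.5046, -0.0414, 0.012]]
```

View pics/crop.png

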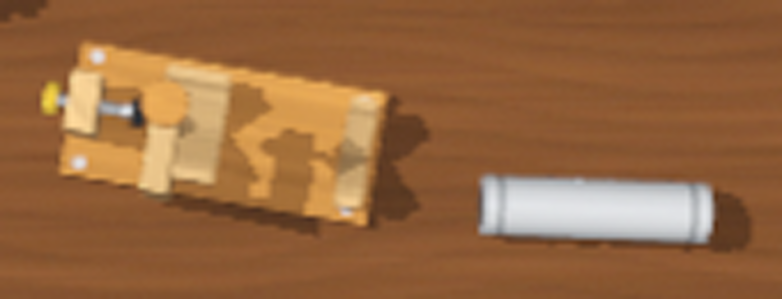

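The crop confirms it: the post, arm and knob (knob about (165,103) in the crop), the stop screw at (50,97), and the bare bell at (480–712, 205). The V runs to image left, which is world +y. I'll move over the bell and refine with the wrist camera.

Request:
{"op": "apply_moves", "data": {"moves": [3.6,4.3,0,0,0,0.36,7.2,8.6,0,0,0,0.72,10.8,12.9,-0.8,0,0,1.084,10.8,12.9,-0.8,0,0,1.084,10.8,12.9,-0.8,0,0,1.084,10.8,12.9,-0.8,0,0,1.084,10.8,12.9,-0.8,0,0,1.084,10.8,12.9,-0.8,0,0,1.084,10.8,12.9,-0.8,0,0,1.084,10.8,12.9,-0.8,0,0,1.084,10.8,12.9,-0.8,0,0,1.084,10.8,12.9,-0.8,0,0,1.084,10.8,12.9,-0.8,0,0,1.084,10.8,12.9,-0.8,0,0,1.084,10.8,12.9,-0.8,0,0,1.084,10.8,12.9,-0.8,0,0,1.084,10.8,12.9,-0.8,0,0,1.084,10.8,12.9,-0.8,0,0,1.084], "claw": 100}}

```text
clock: 1.6
tcp_pos: [0.5144, -0.1987, 0.2195]
orientation: [0.0, 0.724, 0.69, 0.0]
wrist_force: [-0.2, 0.1, -0.6]
finger_gap: 0.0852
grip_force: 0.0
```

```bash
python3 - <<'E'
from h import *
c=vision.read_camera("wrist");cv2.imwrite("pics/w1.png",c["image"]);np.savez("w1.npz",**c)
T=np.array(c["camera_from_world"]);print((-T[:3,:3].T@T[:3,3]).round(3),T[:3,:3].round(2).tolist(),c["camera_matrix"],status.get_state()["joint_pos"])
E
```

```text
[ 0.517 -0.131  0.354] [[1.0, -0.05, -0.0], [-0.05, -0.96, 0.27], [-0.01, -0.27, -0.96]] [[309.70691629   0.         316.8325374 ]
 [  0.         309.70691629 205.64477123]
 [  0.           0.           1.        ]] [-5.13794904e-01  2.73643594e-01 -5.68172436e-02  1.24014137e+00
  1.67510627e-06  1.10526062e+00]
```

View pics/w1.png

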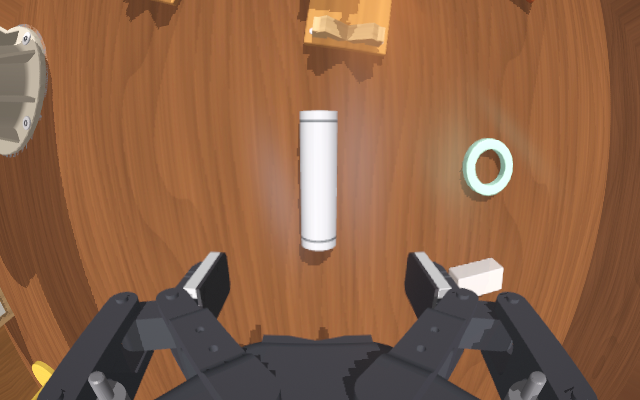

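The wrist view shows the bell from (318,110) to (318,250), clear of the fingers, with the cradle's near end at (347,30). I'll go over the cradle for one measurement.

Request:
{"op": "apply_moves", "data": {"moves": [2.2,6,0,0,0,0,2.2,6,0,0,0,0,2.2,6,0,0,0,0,2.2,6,0,0,0,0,2.2,6,0,0,0,0,2.2,6,0,0,0,0,2.2,6,0,0,0,0,2.2,6,0,0,0,0]}}

```text
clock: 2.32
tcp_pos: [0.5695, -0.0489, 0.2193]
orientation: [0.0, 0.724, 0.69, -0.0]
wrist_force: [-0.2, 0.5, -0.2]
finger_gap: 0.0856
grip_force: 0.0
```

```bash
cat >> h.py <<'E'
def fray(c,u,v):
    K=c["camera_matrix"];T=np.array(c["camera_from_world"]);R=T[:3,:3]
    x,y=(u-K[0,2])/K[0,0],(v-K[1,2])/K[1,1];t=np.hypot(x,y)
    d=np.array([x*np.sin(t)/t,y*np.sin(t)/t,np.cos(t)]);return -R.T@T[:3,3],R.T@d
def fonz(c,u,v,z):
    o,d=fray(c,u,v);return o+d*(z-o[2])/d[2]
def fproj(c,p):
    T=np.array(c["camera_from_world"]);q=T[:3,:3]@np.array(p)+T[:3,3];K=c["camera_matrix"]
    t=np.arctan2(np.hypot(q[0],q[1]),q[2]);n=q[:2]/np.hypot(q[0],q[1]);return K[:2,2]+K[0,0]*t*n
E
python3 - <<'E'
from h import *
c=dict(np.load("w1.npz"));im=c["image"];h=cv2.cvtColor(im,cv2.COLOR_BGR2HSV)
m=((h[...,1]<70)&(h[...,2]>100)).astype(np.uint8);m[:, :280]=0;m[:,360:]=0;m[:95]=0;m[265:]=0
k=max(cv2.findContours(m,cv2.RETR_EXTERNAL,cv2.CHAIN_APPROX_NONE)[0],key=cv2.contourArea);print(cv2.minAreaRect(k),cv2.boundingRect(k))
for v in range(125,240,16):
    u=np.where(m[v])[0];a=[fonz(c,e,v,0.02) for e in(u[0]-.5,u[-1]+.5)];print(v,u[0],u[-1],((a[0]+a[1])/2).round(4),(a[1]-a[0])[0].round(4))
x,y,w,hh=cv2.boundingRect(k)
print("far top",fonz(c,318,y-.5,0.04),fonz(c,318,y-.5,0.02),"near",fonz(c,318,y+hh-.5,.04),fonz(c,318,y+hh-.5,.02))
c=vision.read_camera("wrist");cv2.imwrite("pics/w2.png",c["image"]);np.savez("w2.npz",**c)
T=np.array(c["camera_from_world"]);print((-T[:3,:3].T@T[:3,3]).round(4))
E
```

```text
((318.4999694824219, 180.49998474121094), (36.99999237060547, 140.99996948242188), 0.0) (300, 110, 38, 142)
125 300 337 [ 0.5183 -0.1343  0.02  ] 0.0405
141 300 337 [ 0.5174 -0.1516  0.02  ] 0.0407
157 300 336 [ 0.5161 -0.1689  0.02  ] 0.04
173 300 336 [ 0.5152 -0.1865  0.02  ] 0.0404
189 300 336 [ 0.5143 -0.2044  0.02  ] 0.0408
205 300 336 [ 0.5135 -0.2227  0.02  ] 0.0414
221 301 335 [ 0.5125 -0.2416  0.02  ] 0.0397
237 301 335 [ 0.5116 -0.2611  0.02  ] 0.0404
far top [ 0.51844761 -0.11848444  0.04      ] [ 0.51855407 -0.11770522  0.02      ] near [ 0.51109074 -0.27046867  0.04      ] [ 0.51072826 -0.27937734  0.02      ]
[0.5719 0.0191 0.3536]
```

View pics/w2.png

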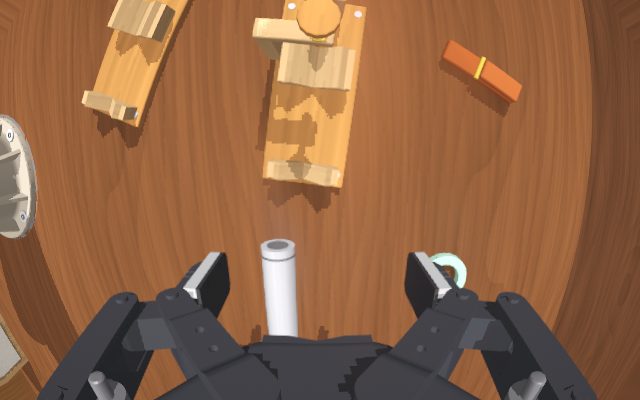

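The wrist view shows the cradle plate corners at (263,178) and (341,187), the knob at (319,17), and the narrow V at about (303,172).

```bash
python3 - <<'E'
from h import *
c=dict(np.load("w2.npz"));im=c["image"];h=cv2.cvtColor(im,cv2.COLOR_BGR2HSV)
m=((h[...,2]>185)&(h[...,0]<25)).astype(np.uint8)
R=[];L=[]
for v in range(15,170,5):
    u=np.where(m[v,250:380])[0]+250
    R.append(fonz(c,u[-1]+.5,v,.012))
    if 100<=v<=160:L.append(fonz(c,u[0]-.5,v,.012))
def line(P):
    P=np.array(P)[:,:2]
    vx,vy,x,y=cv2.fitLine(P.astype(np.float32),cv2.DIST_HUBER,0,.001,.001).ravel();d=np.array([vx,vy])*np.sign(vy)
    r=(P-[x,y])@[-d[1],d[0]];print("ang",np.degrees(np.arctan2(d[1],d[0])),"res",(r*1e3).round(1));return np.array([x,y]),d
pr,dr=line(R);pl,dl=line(L)
print("width",(pr-pl)@[dr[1],-dr[0]])
B=[]
for u in range(272,338,6):
    v=np.where(m[150:210,u])[0][-1]+150;B.append(fonz(c,u,v+.5,.012))
print(np.array(B).round(4)[:,:2].tolist())
print("corners",fonz(c,263,178.5,.012),fonz(c,341,187.5,.012))
k=m.copy();k[60:]=0
g=cv2.cvtColor(im,cv2.COLOR_BGR2GRAY)
print("knob",fonz(c,319,17,.15))
d=dr;n=np.array([-d[1],d[0]]) # cradle y
end=np.mean([np.array(b[:2])@d for b in B]);O=d*(end+.085)+n*(pr@n+.046);Ol=n*(pl@n-.046)
print("origin R",O,"left-based n",pl@n-.046,pr@n+.046)
for P in[(-.035,0,.0483),(.058,0,.15)]:print(P,O+d*P[0]+n*P[1])
t=dict(np.load("top0.npz"))
for nm,x,y,z in[("knob",.058,0,.15),("e1",-.085,-.046,.012),("e2",-.085,.046,.012),("e3",.127,-.046,.012),("e4",.127,.046,.012)]:
    p=np.r_[O+d*x+n*y,z];print(nm,proj(t,p).round(1),fproj(c,p).round(1))
E
```

```text
ang 79.85967 res [ 0.  -0.7 -0.2  0.2  0.6 -0.1  0.3 -0.4  0.  -1.8 -0.3 -3.2 -2.8 -0.3
  0.1  0.4 -0.3  0.   0.4  0.7 -0.   0.3  0.6 -0.1  0.2  0.5 -0.3  0.
  0.3 -0.5 -0.2]
ang 75.936516 res [ 3.2 -1.1  0.  -1.   0.2  1.4  0.4 -0.6  0.6  0.8 -0.2 -0.  -1. ]
width 0.09040328
[[0.5181, -0.0416], [0.5248, -0.0431], [0.5316, -0.0435], [0.5383, -0.045], [0.5451, -0.0454], [0.5519, -0.0446], [0.5584, -0.0484], [0.5651, -0.0498], [0.5718, -0.0513], [0.5785, -0.0528], [0.5853, -0.0531]]
corners [ 0.50774802 -0.04100169  0.012     ] [ 0.59535436 -0.05588719  0.012     ]
knob [0.57668979 0.0904578  0.15      ]
origin R [0.56629965 0.03658923] left-based n -0.5526086 -0.5510119
(-0.035, 0, 0.0483) [0.56013757 0.00213594]
(0.058, 0, 0.15) [0.57651111 0.09368324]
knob [309.1 186.5] [318.5  12.7]
e1 [357.6 184.3] [342.1 186.8]
e2 [352.8 213.1] [261.4 176.8]
e3 [291.1 173. ] [366.7   4.8]
e4 [286.  201.8] [284.9  -5.1]
```

Request:
{"op": "apply_moves", "data": {"moves": [-1.1,-3,0,0,0,0,-2.2,-5.94,0,0,0,0,-2.2,-5.94,0,0,0,0,-2.2,-5.94,0,0,0,0,-2.2,-5.94,-1,0,0,0,-2.2,-5.94,-2.2,0,0,0,-2.2,-5.94,-3.4,0,0,0,-2.2,-5.94,-4.6,0,0,0,-2.2,-5.94,-5.6,0,0,0,-2.2,-5.94,-6.4,0,0,0,-2.2,-5.94,-7,0,0,0,-2.2,-5.94,-7.4,0,0,0,-2.2,-5.94,-7.8,0,0,0,-2.2,-5.94,-8,0,0,0,-2.2,-5.94,-8.2,0,0,0,-2.2,-5.94,-8.2,0,0,0,-2.2,-5.94,-8.2,0,0,0]}}

```text
clock: 3.78
tcp_pos: [0.5151, -0.1966, 0.0148]
orientation: [0.0, 0.724, 0.69, 0.0]
wrist_force: [0.1, 0.6, 1.0]
finger_gap: 0.0854
grip_force: 0.0
```

```bash
python3 - <<'E'
from h import *
c=vision.read_camera("wrist");cv2.imwrite("pics/w3.png",c["image"]);s=status.get_state();print(s["tcp_pos"],s["wrist_force"],s["ft_torque"],s["clock"])
E
```

```text
[ 0.51533904 -0.19658573  0.01501476] [ 0.06979581  0.33250049 -0.53242883] [-0.02180625 -0.00957803  0.04738237] 3.8333
```

View pics/w3.png

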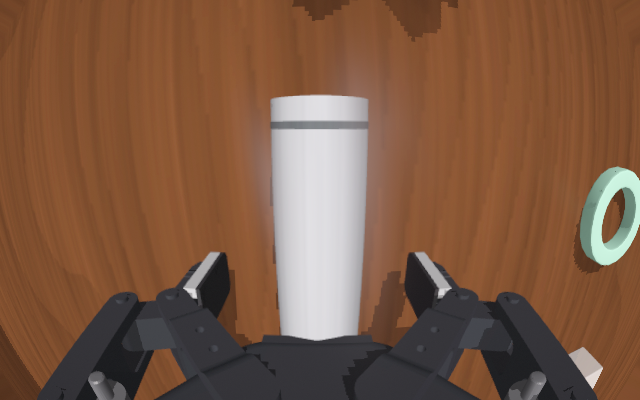

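The bell sits centred between the open pads (270–368 in the picture) and parallel to them. I'll close gently.

Request:
{"op": "apply_moves", "data": {"moves": [0,0,0,0,0,0,0,0,0,0,0,0,0,0,0,0,0,0,0,0,0,0,0,0,0,0,0,0,0,0,0,0,0,0,0,0,0,0,0,0,0,0,0,0,0,0,0,0], "claw": 50, "newtons": 20}}

```text
clock: 4.5
tcp_pos: [0.5148, -0.1963, 0.0143]
orientation: [0.0, 0.724, 0.69, 0.0]
wrist_force: [0.1, 0.4, 0.6]
finger_gap: 0.0425
grip_force: 0.0
```

Request:
{"op": "apply_moves", "data": {"moves": [0,0,0,0,0,0,0,0,0,0,0,0,0,0,0,0,0,0,0,0,0,0,0,0,0,0,0,0,0,0,0,0,0,0,0,0], "claw": 46}}

```text
clock: 5.0
tcp_pos: [0.5151, -0.1964, 0.0145]
orientation: [0.0, 0.724, 0.69, 0.0]
wrist_force: [1.3, 0.1, 0.7]
finger_gap: 0.0394
grip_force: 12.2
```

Request:
{"op": "apply_moves", "data": {"moves": [0,0,0.3,0,0,0,0,0,0.8,0,0,0,0,0,1.4,0,0,0,0,0,2,0,0,0,0,0,2.6,0,0,0,0.1,0.4,2.8,0,0,-0.02,0.3,1.1,2.8,0,0,-0.04,0.5,1.9,2.8,0,0,-0.06,0.7,2.8,2.8,0,0,-0.08,0.9,3.7,2.8,0,0,-0.1,1.1,4.6,2.8,0,0,-0.122,1.3,5.5,2.8,0,0,-0.122,1.5,6.3,2.8,0,0,-0.122,1.65,6.9,2.8,0,0,-0.122,1.75,7.4,2.8,0,0,-0.122,1.8,7.7,2.8,0,0,-0.122,1.8,7.8,2.8,0,0,-0.122,1.8,7.8,2.8,0,0,-0.122,1.8,7.8,2.8,0,0,-0.122,1.8,7.8,2.8,0,0,-0.122]}}

```text
clock: 6.67
tcp_pos: [0.5597, -0.0021, 0.0843]
orientation: [0.0, 0.765, 0.644, -0.0]
wrist_force: [0.1, -0.9, -1.9]
finger_gap: 0.0393
grip_force: 12.2
```

```bash
python3 - <<'E'
from h import *
for i in range(4):
    w=vision.read_camera("wrist" if i%2 else "scene");cv2.imwrite(f"pics/c{i}.png",w["image"]);np.savez(f"c{i}.npz",**w);s=status.get_state();print(s["tcp_pos"].round(4),s["wrist_force"].round(2),s["ft_torque"].round(3),s["grip_force"])
a=cv2.imread("pics/c1.png")[0:300,150:490];b=cv2.resize(cv2.imread("pics/c0.png")[180:300,240:376],(340,300),interpolation=cv2.INTER_CUBIC)
cv2.imwrite("pics/c_both.png",np.hstack([a,b]))
E
```

```text
[ 0.5597 -0.0022  0.0843] [-1.08  0.33 -2.28] [ 0.009 -0.014  0.003] 12.214315384626389
[ 0.5597 -0.0021  0.0843] [-0.19  0.   -3.03] [ 0.033 -0.036 -0.025] 12.214246094226837
[ 0.5597 -0.002   0.0843] [-0.01  0.36 -2.34] [-0.031 -0.003  0.032] 12.214207649230957
[ 0.5598 -0.002   0.0843] [ 0.42 -0.6  -2.47] [-0.01   0.045 -0.061] 12.214324325323105
```

View pics/c_both.png

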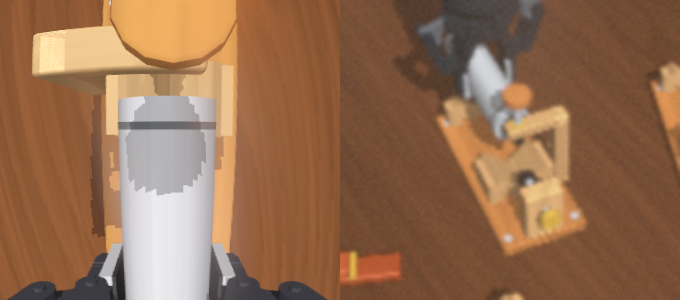

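The bell is over the V, short of the knob and parallel to it. Its axis is at crop column 167, while the V and knob centre are at about 170–173, so I'll shift about 1.5 mm in +x while lowering.

Request:
{"op": "apply_moves", "data": {"moves": [0.06,0,-0.1,0,0,0,0.06,0,-0.3,0,0,0,0.06,0,-0.5,0,0,0,0.06,0,-0.7,0,0,0,0.06,0,-0.9,0,0,0,0.06,0,-1.05,0,0,0,0.06,0,-1.2,0,0,0,0.06,0,-1.3,0,0,0,0.06,0,-1.4,0,0,0,0.06,0,-1.45,0,0,0,0.06,0,-1.48,0,0,0,0.06,0,-1.5,0,0,0,0.06,0,-1.5,0,0,0]}}

```text
clock: 7.95
tcp_pos: [0.5614, -0.0013, 0.0469]
orientation: [0.0, 0.764, 0.645, 0.0]
wrist_force: [0.7, -0.8, -2.4]
finger_gap: 0.0398
grip_force: 12.2
```

Request:
{"op": "apply_moves", "data": {"moves": [0,0,-0.02,0,0,0,0,0,-0.04,0,0,0,0,0,-0.04,0,0,0]}}

```text
clock: 8.2
tcp_pos: [0.5613, -0.0013, 0.0459]
orientation: [0.0, 0.764, 0.645, 0.0]
wrist_force: [-0.5, 0.2, -2.8]
finger_gap: 0.0393
grip_force: 12.2
```

Request:
{"op": "apply_moves", "data": {"moves": [0,0,-0.02,0,0,0,0,0,-0.04,0,0,0,0,0,-0.04,0,0,0]}}

```text
clock: 8.45
tcp_pos: [0.5612, -0.0013, 0.0447]
orientation: [-0.0, 0.764, 0.645, -0.0]
wrist_force: [0.2, 0.4, -2.8]
finger_gap: 0.0397
grip_force: 12.2
```

```bash
cat > f.py <<'E'
from h import *
F=[];M=[]
for i in range(4):
    vision.read_camera("top");s=status.get_state();F.append(s["wrist_force"]);M.append(s["ft_torque"])
print(s["clock"],s["tcp_pos"].round(4),np.mean(F,0).round(2),np.mean(M,0).round(3),s["grip_force"],s["finger_gap"])
E
python3 f.py
```

```text
8.65 [ 0.5613 -0.0013  0.0448] [ 0.09  0.19 -2.48] [-0.007 -0.01   0.023] 12.22313717007637 0.03984425617749208
```

Request:
{"op": "apply_moves", "data": {"moves": [0,0,-0.02,0,0,0,0,0,-0.04,0,0,0,0,0,-0.04,0,0,0]}}

```text
clock: 8.9
tcp_pos: [0.5612, -0.0013, 0.0437]
orientation: [-0.0, 0.764, 0.645, -0.0]
wrist_force: [0.3, -0.3, -2.1]
finger_gap: 0.0395
grip_force: 12.2
```

Request:
{"op": "apply_moves", "data": {"moves": [0,0,-0.01,0,0,0,0,0,-0.02,0,0,0,0,0,-0.02,0,0,0,0,0,-0.02,0,0,0]}}

```text
clock: 9.23
tcp_pos: [0.5613, -0.0013, 0.0434]
orientation: [0.0, 0.764, 0.645, 0.0]
wrist_force: [-0.8, 0.9, -0.3]
finger_gap: 0.0398
grip_force: 12.4
```

```bash
python3 f.py
```

```text
9.4333 [ 0.5613 -0.0013  0.0434] [-1.01  0.7  -0.64] [ 0.047  0.18  -0.036] 12.369612157344818 0.039544037773970496
```

First contact shows an Fx of −1 N: it is touching the +x flank slightly early. I'll ease back 0.5 mm in −x and down a little.

Request:
{"op": "apply_moves", "data": {"moves": [-0.01,0,0,0,0,0,-0.02,0,0,0,0,0,-0.02,0,-0.01,0,0,0,-0.02,0,-0.01,0,0,0]}}

```text
clock: 9.77
tcp_pos: [0.5609, -0.0014, 0.0432]
orientation: [0.0, 0.764, 0.645, 0.0]
wrist_force: [-0.1, -0.0, -0.9]
finger_gap: 0.0394
grip_force: 12.4
```

```bash
python3 f.py
```

```text
9.9667 [ 0.5609 -0.0014  0.0432] [-0.37  0.44  0.61] [ 0.034  0.113 -0.101] 12.441746592521667 0.03967686284930415
```

Request:
{"op": "apply_moves", "data": {"moves": [0,0,-0.01,0,0,0,0,0,-0.01,0,0,0,0,0,-0.01,0,0,0]}}

```text
clock: 10.22
tcp_pos: [0.561, -0.0014, 0.0432]
orientation: [0.0, 0.764, 0.645, 0.0]
wrist_force: [-1.2, 1.2, 3.4]
finger_gap: 0.0395
grip_force: 12.7
```

```bash
python3 f.py
```

```text
10.4167 [ 0.561  -0.0014  0.0432] [-1.56  0.24  4.46] [ 0.038  0.292 -0.091] 12.786333560943604 0.039582729186741515
```

The load now climbs with no more descent and almost no pitch moment, so the bell rests in both Vs. I'll relax a hair, then open.

Request:
{"op": "apply_moves", "data": {"moves": [-0.01,0,0.01,0,0,0,-0.01,0,0.01,0,0,0,-0.01,0,0.01,0,0,0]}}

```text
clock: 10.67
tcp_pos: [0.561, -0.0014, 0.0432]
orientation: [0.0, 0.764, 0.645, 0.0]
wrist_force: [-0.1, -0.0, 3.0]
finger_gap: 0.0395
grip_force: 12.6
```

```bash
python3 f.py
```

```text
10.8667 [ 0.5609 -0.0014  0.0431] [0.53 0.46 2.6 ] [ 0.027 -0.137 -0.123] 12.593725472688675 0.03962850440868249
```

Request:
{"op": "apply_moves", "data": {"moves": [0,0,0,0,0,0,0,0,0,0,0,0,0,0,0,0,0,0,0,0,0,0,0,0], "claw": 52}}

```text
clock: 11.2
tcp_pos: [0.5602, -0.0013, 0.0427]
orientation: [-0.0, 0.764, 0.645, -0.0]
wrist_force: [0.4, 0.1, -0.2]
finger_gap: 0.0442
grip_force: 0.0
```

Request:
{"op": "apply_moves", "data": {"moves": [0,0,0,0,0,0,0,0,0,0,0,0,0,0,0,0,0,0,0,0,0,0,0,0,0,0,0,0,0,0], "claw": 75}}

```text
clock: 11.62
tcp_pos: [0.5606, -0.0013, 0.0431]
orientation: [0.0, 0.764, 0.645, 0.0]
wrist_force: [-0.3, -0.1, -0.1]
finger_gap: 0.0643
grip_force: 0.0
```

```bash
python3 f.py; python3 - <<'E'
from h import *
w=vision.read_camera("wrist");s=vision.read_camera("scene");np.savez("d.npz",**w)
cv2.imwrite("pics/d.png",np.hstack([w["image"][0:300,150:490],cv2.resize(s["image"][180:300,240:376],(340,300),interpolation=cv2.INTER_CUBIC)]))
E
```

```text
11.8167 [ 0.5606 -0.0013  0.0431] [0.15 0.17 0.14] [-0.001 -0.005 -0.025] 0.0 0.06400557489902368
```

View pics/d.png

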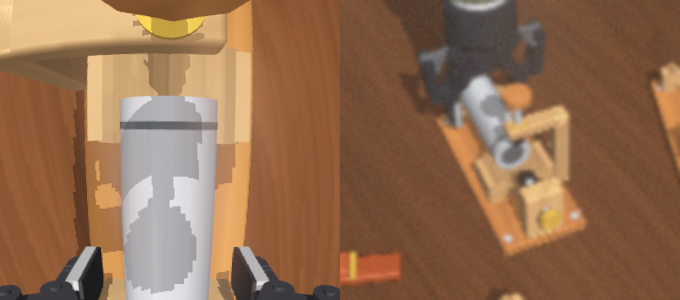

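It is seated and centred: bell at crop columns 120–217, V at 88–252, front end short of the pad. Next I'll rise, go behind, shut the fingers and push on the rear face.

Request:
{"op": "apply_moves", "data": {"moves": [0,0,0.2,0,0,0,0,0,0.6,0,0,0,0,0,1.2,0,0,0,0,0,2,0,0,0,0,0,2.7,0,0,0,0,0,3.1,0,0,0,0,0,3.1,0,0,0,-0.1,-0.5,3.1,0,0,0,-0.3,-1.6,3.1,0,0,0,-0.5,-2.8,3.1,0,0,0,-0.7,-3.8,3.1,0,0,0,-0.7,-4,3.1,0,0,0,-0.7,-4,3.1,0,0,0]}}

```text
clock: 13.0
tcp_pos: [0.542, -0.1033, 0.1194]
orientation: [-0.001, 0.765, 0.644, -0.001]
wrist_force: [-0.2, 0.9, 0.2]
finger_gap: 0.0638
grip_force: 0.0
```

Request:
{"op": "apply_moves", "data": {"moves": [0,0,0,0,0,0,0,0,0,0,0,0,0,0,0,0,0,0,0,0,0,0,0,0,0,0,0,0,0,0,0,0,-0.5,0,0,0,0,0,-1.1,0,0,0,0,0,-1.7,0,0,0,0,0,-2.2,0,0,0,0,0,-2.5,0,0,0,0,0,-2.62,0,0,0,0,0,-2.62,0,0,0,0,0,-2.62,0,0,0], "claw": 0}}

```text
clock: 14.08
tcp_pos: [0.5434, -0.1013, 0.0555]
orientation: [0.0, 0.764, 0.645, 0.0]
wrist_force: [0.7, 0.3, 1.2]
finger_gap: -0.0001
grip_force: 0.0
```

```bash
python3 f.py; python3 - <<'E'
from h import *
w=vision.read_camera("wrist");np.savez("e.npz",**w)
cv2.imwrite("pics/e.png",w["image"])
E
```

```text
14.2833 [ 0.5437 -0.1015  0.0559] [ 0.2   0.05 -0.12] [0.001 0.003 0.003] 0.0 5.7137875683909694e-05
```

View pics/e.png

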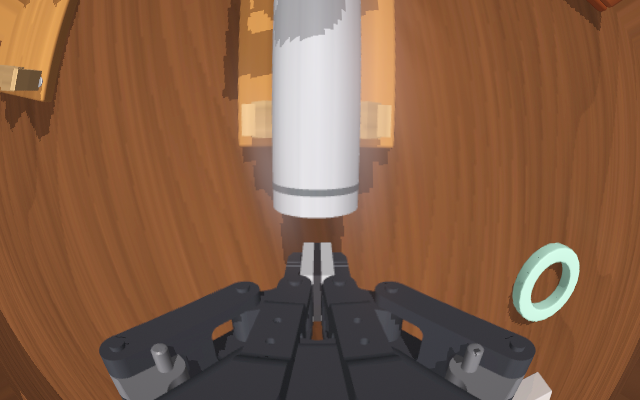

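The shut pads are at (317,260), right behind the bell's rear face (row 215) and centred. I'll advance to contact.

Request:
{"op": "apply_moves", "data": {"moves": [0.02,0.1,0,0,0,0,0.04,0.25,0,0,0,0,0.06,0.36,0,0,0,0,0.07,0.4,0,0,0,0,0.075,0.43,0,0,0,0,0.08,0.46,0,0,0,0,0.086,0.49,0,0,0,0,0.09,0.52,0,0,0,0,0.097,0.55,0,0,0,0,0.1,0.58,0,0,0,0,0.107,0.61,0,0,0,0,0.11,0.64,0,0,0,0]}}

```text
clock: 15.33
tcp_pos: [0.5458, -0.0853, 0.0551]
orientation: [0.0, 0.764, 0.645, 0.0]
wrist_force: [0.3, 0.6, -0.6]
finger_gap: 0.0001
grip_force: 0.0
```

```bash
python3 f.py
```

```text
15.5333 [ 0.5458 -0.0853  0.0551] [ 0.01  0.06 -0.28] [ 0.005 -0.     0.001] 0.0 1.0235723316751264e-05
```

Request:
{"op": "apply_moves", "data": {"moves": [0.005,0.03,0,0,0,0,0.01,0.06,0,0,0,0,0.016,0.09,0,0,0,0,0.02,0.12,0,0,0,0,0.026,0.15,0,0,0,0,0.032,0.18,0,0,0,0,0.037,0.21,0,0,0,0,0.042,0.24,0,0,0,0]}}

```text
clock: 16.2
tcp_pos: [0.5469, -0.0794, 0.0551]
orientation: [0.0, 0.764, 0.645, -0.0]
wrist_force: [0.1, -1.5, 0.3]
finger_gap: -0.0001
grip_force: 1.0
```

```bash
python3 f.py
```

```text
16.4 [ 0.5469 -0.0792  0.0551] [-0.04 -1.49 -0.39] [-0.292  0.011  0.008] 0.6374075822532177 0.00017007272013017517
```

Contact is made, with about 1.5 N of sliding friction. I'll slide 20 mm.

Request:
{"op": "apply_moves", "data": {"moves": [0.005,0.03,0,0,0,0,0.012,0.07,0,0,0,0,0.02,0.11,0,0,0,0,0.027,0.155,0,0,0,0,0.035,0.2,0,0,0,0,0.043,0.245,0,0,0,0,0.051,0.29,0,0,0,0,0.06,0.335,0,0,0,0,0.067,0.38,0,0,0,0,0.075,0.425,0,0,0,0,0.083,0.47,0,0,0,0,0.09,0.515,0,0,0,0,0.1,0.56,0,0,0,0,0.107,0.605,0,0,0,0,0.115,0.65,0,0,0,0,0.122,0.69,0,0,0,0,0.13,0.73,0,0,0,0,0.135,0.76,0,0,0,0,0.14,0.79,0,0,0,0]}}

```text
clock: 17.98
tcp_pos: [0.5504, -0.0595, 0.0551]
orientation: [0.0, 0.764, 0.645, 0.0]
wrist_force: [1.1, -2.0, 0.8]
finger_gap: 0.0001
grip_force: 1.1
```

```bash
python3 f.py
```

```text
18.1833 [ 0.5504 -0.0594  0.0551] [ 0.72 -1.37  0.62] [-0.291 -0.047 -0.053] 0.569536853581667 -0.0001193174672600312
```

Request:
{"op": "apply_moves", "data": {"moves": [0.003,0.02,0,0,0,0,0.007,0.04,0,0,0,0,0.01,0.06,0,0,0,0,0.014,0.08,0,0,0,0,0.014,0.08,0,0,0,0]}}

```text
clock: 18.6
tcp_pos: [0.5507, -0.0575, 0.0551]
orientation: [0.0, 0.764, 0.645, 0.0]
wrist_force: [0.2, -2.5, -0.1]
finger_gap: -0.0002
grip_force: 1.0
```

Request:
{"op": "apply_moves", "data": {"moves": [0.003,0.02,0,0,0,0,0.007,0.04,0,0,0,0,0.01,0.06,0,0,0,0,0.014,0.08,0,0,0,0,0.014,0.08,0,0,0,0]}}

```text
clock: 19.02
tcp_pos: [0.5511, -0.0555, 0.0551]
orientation: [0.0, 0.764, 0.645, 0.0]
wrist_force: [0.4, -1.9, 0.5]
finger_gap: -0.0004
grip_force: 1.0
```

```bash
python3 f.py
```

```text
19.2167 [ 0.5511 -0.0555  0.0551] [ 1.05 -1.91  0.34] [-0.358 -0.063 -0.018] 0.7887018844485283 -4.655194789944304e-07
```

Request:
{"op": "apply_moves", "data": {"moves": [0.003,0.02,0,0,0,0,0.007,0.04,0,0,0,0,0.01,0.06,0,0,0,0,0.01,0.06,0,0,0,0]}}

```text
clock: 19.55
tcp_pos: [0.5514, -0.054, 0.0551]
orientation: [0.0, 0.764, 0.645, 0.0]
wrist_force: [0.4, -1.6, 1.1]
finger_gap: -0.0002
grip_force: 1.0
```

```bash
python3 f.py
```

```text
19.75 [ 0.5514 -0.054   0.0551] [ 0.41 -1.91  0.78] [-0.413 -0.125 -0.004] 0.937445405870676 -5.415380700775293e-06
```

Request:
{"op": "apply_moves", "data": {"moves": [0.003,0.02,0,0,0,0,0.007,0.04,0,0,0,0,0.01,0.06,0,0,0,0,0.01,0.06,0,0,0,0]}}

```text
clock: 20.08
tcp_pos: [0.5516, -0.0525, 0.0551]
orientation: [0.0, 0.764, 0.645, 0.0]
wrist_force: [0.0, -1.9, 0.6]
finger_gap: -0.0001
grip_force: 1.1
```

```bash
python3 f.py
```

```text
20.2833 [ 0.5516 -0.0525  0.0551] [ 1.28 -2.13  0.79] [-0.423 -0.154 -0.019] 0.9393439069390297 4.3122760824373404e-05
```

Request:
{"op": "apply_moves", "data": {"moves": [0.002,0.02,0,0,0,0,0.004,0.04,0,0,0,0,0.008,0.06,0,0,0,0,0.008,0.06,0,0,0,0]}}

```text
clock: 20.62
tcp_pos: [0.5518, -0.051, 0.0551]
orientation: [0.0, 0.764, 0.645, 0.0]
wrist_force: [0.2, -1.8, 1.2]
finger_gap: 0.0001
grip_force: 1.1
```

Request:
{"op": "apply_moves", "data": {"moves": [0.002,0.02,0,0,0,0,0.004,0.04,0,0,0,0,0.008,0.06,0,0,0,0,0.008,0.06,0,0,0,0]}}

```text
clock: 20.95
tcp_pos: [0.552, -0.0498, 0.0551]
orientation: [0.0, 0.764, 0.645, -0.0]
wrist_force: [0.8, -3.8, 1.3]
finger_gap: -0.0003
grip_force: 1.9
```

```bash
python3 f.py
```

```text
21.15 [ 0.552  -0.0498  0.0551] [ 0.4  -4.27  0.67] [-0.829 -0.15  -0.049] 2.0463743596337736 -0.0002477133976322647
```

Request:
{"op": "apply_moves", "data": {"moves": [0.002,0.02,0,0,0,0,0.004,0.04,0,0,0,0,0.008,0.06,0,0,0,0,0.008,0.06,0,0,0,0]}}

```text
clock: 21.48
tcp_pos: [0.5522, -0.0487, 0.0552]
orientation: [0.001, 0.764, 0.645, -0.0]
wrist_force: [1.0, -6.3, 0.9]
finger_gap: 0.0001
grip_force: 3.0
```

```bash
python3 f.py
```

```text
21.6833 [ 0.5522 -0.0487  0.0551] [ 0.72 -6.23  0.82] [-1.195 -0.083 -0.032] 2.9650715366005898 0.0002225558115573944
```

The stop is found: force is rising 2.5 N/mm, with about 4 N on the tip. I'll withdraw slowly, then rise to measure the knob.

Request:
{"op": "apply_moves", "data": {"moves": [-0.001,-0.008,0,0,0,0,-0.003,-0.016,0,0,0,0,-0.004,-0.024,0,0,0,0,-0.006,-0.032,0,0,0,0,-0.007,-0.04,0,0,0,0,-0.009,-0.05,0,0,0,0,-0.01,-0.06,0,0,0,0,-0.014,-0.08,0,0,0,0,-0.02,-0.1,0,0,0,0,-0.03,-0.16,0,0,0,0,-0.05,-0.3,0,0,0,0,-0.1,-0.6,0,0,0,0,-0.16,-0.9,0,0,0,0,-0.18,-1,0,0,0,0,-0.18,-1,0,0,0,0]}}

```text
clock: 22.93
tcp_pos: [0.5475, -0.0741, 0.055]
orientation: [0.0, 0.765, 0.644, -0.0]
wrist_force: [0.3, 0.3, 0.6]
finger_gap: -0.0001
grip_force: 0.0
```

Request:
{"op": "apply_moves", "data": {"moves": [0,0,0.5,0,0,0,0,0,1.5,0,0,0,0,0,2.7,0,0,0,0,0,4,0,0,0,0,0,5.2,0,0,0,0,0,6.2,0,0,0,0,0,6.6,0,0,0,0,0,6.6,0,0,0,0.2,1,6.6,0,0,0,0.4,2.2,6.6,0,0,0,0.6,3.4,6.6,0,0,0,0.7,4,6.6,0,0,0,0.7,4,6.6,0,0,0,0.7,4,6.6,0,0,0]}}

```text
clock: 24.1
tcp_pos: [0.5642, 0.0277, 0.2179]
orientation: [-0.001, 0.764, 0.646, -0.001]
wrist_force: [-0.1, 0.3, 0.5]
finger_gap: -0.0003
grip_force: 0.0
```

```bash
python3 f.py; python3 - <<'E'
from h import *
w=vision.read_camera("wrist");t=vision.read_camera("top");np.savez("k.npz",**w);np.savez("kt.npz",**t)
O=np.array([.5665+.0006,.0352]);a=np.radians(80);d=np.array([np.cos(a),np.sin(a)])
p=np.r_[O+d*.058,.15];print(p,fproj(w,p),proj(t,p))
u,v=fproj(w,p).astype(int)
h=cv2.cvtColor(w["image"],cv2.COLOR_BGR2HSV)
for q in range(-60,61,6):print(q,h[v,u+q],h[min(max(v+q,0),399),u])
cv2.imwrite("pics/k.png",np.hstack([w["image"][0:300,160:480],cv2.resize(t["image"][165:225,275:355],(400,300),interpolation=cv2.INTER_CUBIC)]))
E
```

```text
24.3 [0.5648 0.026  0.2194] [ 0.11 -0.54  0.06] [ 0.005 -0.019 -0.017] 0.0 6.196850801455211e-05
[0.57717159 0.09231885 0.15      ] [319.95460504 122.20668841] [309.52745414 186.31120166]
-60 [ 21  82 255] [ 19  88 255]
-54 [ 25  70 255] [ 20  87 255]
-48 [ 18  99 251] [ 13  71 161]
-42 [ 18  98 253] [158   5 192]
-36 [ 18  97 253] [150   4 192]
-30 [ 17  95 254] [143   4 244]
-24 [ 18  96 255] [ 6 56 86]
-18 [ 17 149 245] [ 17 146 255]
-12 [ 17 146 252] [ 17 146 255]
-6 [ 17 147 251] [ 17 147 254]
0 [ 17 146 251] [ 17 146 251]
6 [ 17 146 249] [ 16 147 250]
12 [ 17 147 249] [ 16 146 249]
18 [ 16 146 247] [ 16 149 249]
24 [ 16 110 221] [150   4 192]
30 [ 17 101 250] [150   4 192]
36 [ 16 127 241] [140   4 192]
42 [ 12 146 178] [150   4 192]
48 [ 12 148 177] [140   4 192]
54 [ 12 148 172] [140   4 191]
60 [ 12 150 172] [140   3 245]
```

View pics/k.png

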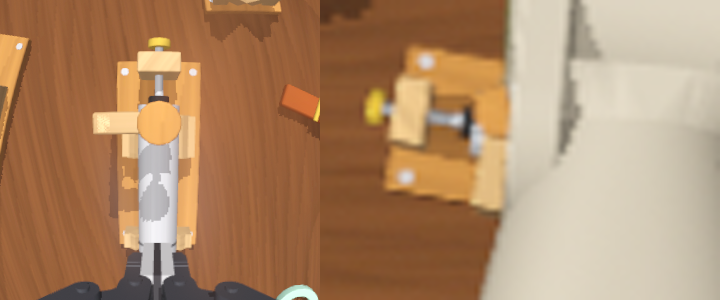

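The wrist picture shows the knob at (319,122), exactly where predicted, and the bell under the clamp with its front end on the black tip at (319,98). I'll move over the knob and down close to it.

Request:
{"op": "apply_moves", "data": {"moves": [0.1,0.6,0,0,0,0,0.3,1.6,0,0,0,0,0.45,2.4,0,0,0,0,0.5,2.64,0,0,0,0,0.5,2.64,0,0,0,0,0.5,2.64,-0.4,0,0,0,0.5,2.64,-0.9,0,0,0,0.5,2.64,-1.4,0,0,0,0.5,2.64,-1.8,0,0,0,0.5,2.64,-2.1,0,0,0,0.5,2.64,-2.2,0,0,0,0.5,2.64,-2.2,0,0,0,0.5,2.64,-2.2,0,0,0]}}

```text
clock: 25.48
tcp_pos: [0.5778, 0.0926, 0.1653]
orientation: [0.0, 0.764, 0.645, 0.0]
wrist_force: [1.1, -1.0, 0.0]
finger_gap: -0.0001
grip_force: 0.0
```

Request:
{"op": "apply_moves", "data": {"moves": [0,0,-0.04,0,0,0,0,0,-0.08,0,0,0,0,0,-0.12,0,0,0,0,0,-0.16,0,0,0,0,0,-0.2,0,0,0,0,0,-0.24,0,0,0,0,0,-0.28,0,0,0,0,0,-0.32,0,0,0,0,0,-0.36,0,0,0,0,0,-0.4,0,0,0]}}

```text
clock: 26.32
tcp_pos: [0.5777, 0.093, 0.1553]
orientation: [0.0, 0.764, 0.645, 0.0]
wrist_force: [-1.8, 0.6, 2.6]
finger_gap: 0.0002
grip_force: 1.3
```

```bash
python3 f.py
```

```text
26.5167 [0.5777 0.093  0.155 ] [-0.62  0.24  1.25] [0.059 0.076 0.004] 0.7308347057551146 -0.00010069771187850522
```

Request:
{"op": "apply_moves", "data": {"moves": [0,0,-0.04,0,0,0,0,0,-0.08,0,0,0,0,0,-0.12,0,0,0,0,0,-0.16,0,0,0,0,0,-0.2,0,0,0,0,0,-0.24,0,0,0,0,0,-0.28,0,0,0,0,0,-0.32,0,0,0,0,0,-0.36,0,0,0,0,0,-0.4,0,0,0]}}

```text
clock: 27.35
tcp_pos: [0.5777, 0.0929, 0.145]
orientation: [0.0, 0.764, 0.645, 0.0]
wrist_force: [-0.5, 0.9, 3.3]
finger_gap: -0.0
grip_force: 1.4
```

Request:
{"op": "apply_moves", "data": {"moves": [0,0,-0.02,0,0,0,0,0,-0.04,0,0,0,0,0,-0.06,0,0,0,0,0,-0.08,0,0,0]}}

```text
clock: 27.68
tcp_pos: [0.5777, 0.0929, 0.1431]
orientation: [0.0, 0.764, 0.645, 0.0]
wrist_force: [-0.8, 1.7, 1.9]
finger_gap: -0.0002
grip_force: 1.4
```

```bash
python3 f.py
```

```text
27.8833 [0.5777 0.0929 0.143 ] [-0.15  0.55  1.93] [ 0.177  0.057 -0.004] 0.8248250093311071 8.31636180626992e-05
```

Now in 0.5 mm steps.

Request:
{"op": "apply_moves", "data": {"moves": [0,0,-0.01,0,0,0,0,0,-0.02,0,0,0,0,0,-0.02,0,0,0]}}

```text
clock: 28.13
tcp_pos: [0.5777, 0.093, 0.1426]
orientation: [0.0, 0.764, 0.645, 0.0]
wrist_force: [-0.3, 0.8, 3.0]
finger_gap: -0.0
grip_force: 1.2
```

Request:
{"op": "apply_moves", "data": {"moves": [0,0,-0.01,0,0,0,0,0,-0.02,0,0,0,0,0,-0.02,0,0,0]}}

```text
clock: 28.38
tcp_pos: [0.5777, 0.093, 0.1423]
orientation: [0.0, 0.764, 0.645, 0.0]
wrist_force: [-1.0, 1.2, 4.4]
finger_gap: -0.0003
grip_force: 2.1
```

```bash
python3 f.py
```

```text
28.5833 [0.5777 0.0929 0.1423] [-0.95  0.78  4.5 ] [0.196 0.261 0.012] 2.417960576713085 8.827231463927531e-05
```

Request:
{"op": "apply_moves", "data": {"moves": [0,0,-0.01,0,0,0,0,0,-0.02,0,0,0,0,0,-0.02,0,0,0]}}

```text
clock: 28.83
tcp_pos: [0.5777, 0.093, 0.1422]
orientation: [0.0, 0.764, 0.645, 0.0]
wrist_force: [-2.8, 0.1, 7.4]
finger_gap: -0.0002
grip_force: 3.7
```

```bash
python3 f.py
```

```text
29.0333 [0.5777 0.0929 0.1422] [-2.19  0.68  7.25] [0.193 0.463 0.021] 3.645548223348669 0.00031160235273000456
```

Pad on the bell at 7.3 N; a bit more, to about 10 N.

Request:
{"op": "apply_moves", "data": {"moves": [0,0,-0.01,0,0,0,0,0,-0.02,0,0,0,0,0,-0.02,0,0,0]}}

```text
clock: 29.28
tcp_pos: [0.5777, 0.0929, 0.1421]
orientation: [0.0, 0.764, 0.645, 0.0]
wrist_force: [-2.8, 1.1, 9.5]
finger_gap: 0.0001
grip_force: 4.9
```

```bash
python3 f.py
```

```text
29.4833 [0.5777 0.0929 0.1421] [-2.82  0.28  9.52] [0.156 0.64  0.01 ] 4.860324611165119 -1.4361514446210795e-05
```

About 9.6 N, firmly seated. I'll lift away and check.

Request:
{"op": "apply_moves", "data": {"moves": [0,0,0.03,0,0,0,0,0,0.08,0,0,0,0,0,0.2,0,0,0,0,0,0.6,0,0,0,0,0,1.2,0,0,0,0,0,2.2,0,0,0,0,0,3,0,0,0,-0.5,-2.6,3,0,0,0,-0.5,-2.6,3,0,0,0,-0.5,-2.6,3,0,0,0,-0.5,-2.6,3,0,0,0]}}

```text
clock: 30.4
tcp_pos: [0.5652, 0.0269, 0.2167]
orientation: [0.0, 0.765, 0.644, 0.0]
wrist_force: [0.5, 0.3, -0.4]
finger_gap: 0.0002
grip_force: 0.0
```

```bash
python3 f.py; python3 - <<'E'
from h import *
w=vision.read_camera("wrist");k=dict(np.load("k.npz"))
O=np.array([.5671,.0352]);a=np.radians(80);d=np.array([np.cos(a),np.sin(a)])
for c in(k,w):
    h=cv2.cvtColor(c["image"],cv2.COLOR_BGR2HSV)
    m=((h[...,1]>138)&(h[...,2]>240)).astype(np.uint8);m[:,:290]=0;m[:,350:]=0;m[:80]=0;m[180:]=0
    m=cv2.morphologyEx(m,cv2.MORPH_OPEN,np.ones((5,5),np.uint8))
    q=max(cv2.findContours(m,cv2.RETR_EXTERNAL,cv2.CHAIN_APPROX_NONE)[0],key=cv2.contourArea);print(cv2.minEnclosingCircle(q))
    b=h[:,319];r=np.where((b[:,1]<12)&(b[:,2]>150))[0];print("steel rows",r.min(),r.max())
for z in(.15,.134):print(z,fproj(w,np.r_[O+d*.058,z]))
# bell rear end row 0..: before/after
for c in(k,w):
    h=cv2.cvtColor(c["image"],cv2.COLOR_BGR2HSV);v=[np.where((h[150:300,u,1]<15)&(h[150:300,u,2]>150))[0] for u in(303,335)];print([150+x.max() for x in v if len(x)],[fonz(c,303,150+x.max(),.055).round(4).tolist() for x in v[:1] if len(x)])
E
```

```text
30.6 [0.5652 0.0287 0.216 ] [-0.22  0.34  0.27] [0.023 0.002 0.018] 0.0 -0.0003846983052166592
((318.6666564941406, 122.0999984741211), 21.228721618652344)
steel rows 48 242
((318.7570495605469, 125.97183227539062), 19.823347091674805)
steel rows 50 242
0.15 [320.21277842 126.55850015]
0.134 [319.98087841 126.19920528]
[np.int64(275), np.int64(250)] [[0.5328, -0.0634, 0.055]]
[np.int64(275), np.int64(245)] [[0.5341, -0.0589, 0.055]]
```

```bash
python3 - <<'E'
from h import *
w=vision.read_camera("wrist");k=dict(np.load("k.npz"))
for c in(k,w):
    g=cv2.cvtColor(c["image"],cv2.COLOR_BGR2GRAY);print(g[88:114,312:328:4].T.tolist());print(g[225:250,304].tolist())
E
```

```text
[[135, 135, 135, 136, 135, 135, 135, 126, 66, 64, 64, 65, 65, 83, 177, 200, 201, 198, 198, 199, 199, 198, 198, 198, 198, 198], [184, 184, 184, 184, 204, 225, 220, 183, 73, 74, 74, 73, 72, 177, 201, 203, 201, 200, 200, 200, 200, 200, 200, 200, 200, 199], [178, 178, 178, 210, 232, 232, 225, 192, 77, 75, 75, 75, 94, 192, 204, 202, 201, 201, 201, 201, 201, 201, 201, 201, 200, 200], [139, 140, 139, 140, 140, 140, 140, 132, 78, 75, 75, 74, 73, 111, 187, 202, 202, 200, 200, 200, 200, 200, 200, 200, 200, 199]]
[224, 224, 224, 224, 224, 224, 224, 224, 224, 224, 224, 224, 224, 224, 224, 223, 223, 216, 195, 194, 194, 194, 194, 194, 194]
[[135, 135, 136, 135, 136, 135, 135, 136, 135, 134, 101, 67, 64, 64, 64, 64, 64, 64, 97, 159, 201, 201, 198, 197, 197, 197], [181, 181, 180, 181, 181, 182, 196, 221, 222, 221, 163, 86, 73, 73, 73, 71, 71, 71, 141, 197, 204, 200, 200, 200, 200, 199], [180, 180, 180, 180, 180, 202, 229, 234, 233, 230, 167, 90, 75, 76, 75, 74, 73, 110, 172, 205, 202, 201, 201, 201, 201, 201], [137, 138, 135, 133, 133, 133, 135, 140, 140, 139, 109, 80, 75, 75, 74, 74, 74, 74, 108, 166, 203, 201, 200, 200, 200, 200]]
[226, 226, 225, 225, 225, 226, 226, 225, 225, 225, 225, 225, 225, 225, 225, 225, 225, 217, 195, 195, 194, 195, 194, 193, 194]
```

```bash
python3 - <<'E'
from h import *
w=vision.read_camera("wrist");k=dict(np.load("k.npz"));np.savez("k2.npz",**w)
for c in(k,w):
    T=np.array(c["camera_from_world"]);print("cam",(-T[:3,:3].T@T[:3,3]).round(4))
    for u in(308,312,318,324,330):print(u,c["image"][94:109,u].tolist())
def edge(c,u,a,b,up):
    g=cv2.cvtColor(c["image"],cv2.COLOR_BGR2GRAY).astype(float)[:,u]
    for v in range(a,b):
        if (g[v]-135)*(g[v+1]-135)<=0 and (g[v+1]>g[v])==up:return v+(135-g[v])/(g[v+1]-g[v])
for c in(k,w):
    for u in(316,320):
        a,b=edge(c,u,92,104,False),edge(c,u,97,112,True)
        print(u,a,b,"tip back",fonz(c,u,a,.058)[:2].round(4),"bell front",fonz(c,u,b,.068)[:2].round(4))
E
```

```text
cam [0.5756 0.093  0.3536]
308 [[69, 127, 184], [69, 127, 184], [68, 125, 181], [60, 106, 154], [53, 84, 122], [52, 83, 120], [52, 83, 120], [53, 84, 120], [54, 85, 120], [81, 146, 206], [103, 183, 246], [109, 194, 255], [109, 191, 254], [107, 189, 254], [106, 189, 254]]
312 [[70, 125, 181], [68, 115, 169], [62, 63, 73], [59, 62, 71], [60, 62, 71], [61, 62, 72], [60, 62, 72], [63, 77, 104], [95, 166, 230], [108, 190, 254], [108, 191, 255], [106, 189, 252], [106, 189, 252], [106, 189, 253], [106, 189, 253]]
318 [[236, 233, 235], [197, 194, 197], [70, 72, 86], [67, 69, 84], [67, 70, 85], [67, 70, 85], [73, 99, 135], [106, 185, 250], [113, 196, 255], [110, 192, 255], [109, 190, 255], [109, 190, 255], [110, 190, 255], [109, 189, 255], [110, 190, 255]]
324 [[73, 129, 188], [71, 121, 177], [66, 72, 94], [62, 70, 91], [63, 70, 91], [62, 67, 91], [61, 67, 90], [70, 101, 145], [101, 176, 240], [112, 193, 255], [111, 192, 255], [110, 190, 255], [110, 190, 255], [109, 190, 254], [108, 190, 254]]
330 [[78, 138, 198], [78, 138, 198], [78, 138, 199], [77, 138, 198], [78, 138, 199], [78, 138, 199],
[... 1016 characters left out ...]
0], [61, 68, 90], [63, 68, 91], [63, 69, 90], [61, 67, 89], [69, 98, 143], [92, 155, 217], [112, 195, 255]]
330 [[78, 138, 198], [78, 138, 198], [78, 137, 198], [78, 137, 198], [79, 138, 198], [76, 133, 192], [76, 132, 191], [75, 131, 191], [76, 131, 191], [75, 131, 191], [75, 131, 190], [75, 131, 190], [91, 138, 192], [148, 169, 202], [209, 211, 221]]
316 95.43636363636364 100.6 tip back [0.5786 0.1179] bell front [0.5777 0.1123]
320 95.49565217391304 100.41836734693878 tip back [0.5823 0.1172] bell front [0.5813 0.1119]
316 98.36363636363636 105.90277777777777 tip back [0.5784 0.1177] bell front [0.5771 0.1102]
320 97.98958333333333 105.4 tip back [0.5821 0.1175] bell front [0.5807 0.11  ]
```

The dark tip runs right up to the bell's front edge at row 106 with no gap. The earlier difference was only the lowered knob uncovering more of the tip. Nothing touches the robot, so I'll hand in.

```bash
python3 -c "
from workcell import job
print(job.hand_in())"
```

```text
the job is handed in; nothing more can be done
None
```

I handed the job in at about 31 s: the bell was laid in both Vs, slid onto the end stop with about 4 N, and the clamp pressed down with about 9.6 N; the hand-in returned no verdict.

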